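# Pin the carved plate and show it to the desk camera

## Task

Take the wooden printing-plate holder with the blue carved plate and blue tab: while it still stands in its stand, press both its red retaining pins fully home. Then lift it out and hold it still in the air with the centre of its carved face at the desk camera's focus point above the yellow dot, 200 mm above the table, face towards the lens, square to it and right way up. Finish while holding it there: do not put it down, and leave the camera, the green-tabbed holder, the tape roll and the pliers alone.

Things in the scene. Friction and masses are not known exactly. Their poses are not given: they have to be found in the camera images.
- holder: Blue-plate holder, loose, about 0.24 kg: wooden frame 20 x 100 x 105 mm (x thick, y wide, z tall) with a blue grip tab 20 x 28 x 30 mm on the middle of its top. Origin: centre of its underside. The carved face (blue, white leaf) is on its +x side, at first away from the robot within 0.4 rad. It starts in the stand, underside 8 mm, top rail 113 mm and tab's top 143 mm above the table.
- face (a point): Centre of the blue carved face, 64 mm above the holder's underside and 12 mm in front (+x) of its mid plane. Axes as holder: x out of the face, z towards the tab.
- tab (a point): Middle of the blue grip tab, 120 mm above the holder's underside (15 mm above the top rail). The tab and the frame below it are equally thick (20 mm): pinch across x from above.
- pin_left (a joint): Press depth (m) of the red pin on the holder's top rail, 36 mm to its +y side (left seen from the robot). 0 = out, cap top 10 mm above the rail; 0.008 = fully home on a hard stop, top 2 mm above the rail. Starts at 0 to 0.003. It slides straight down against about 4 N of friction and stays where it is left.
- pin_right (a joint): The same for the pin 36 mm to the holder's -y side.
- pin_left_top (a point): Centre of the top of the left red pin (flat cap, 16 mm diameter); moves with the pin.
- pin_right_top (a point): Centre of the top of the right red pin.
- stand: Wooden stand of the blue holder, fixed during the run: base 80 x 130 x 8 mm, with an upright pocket 24 x 104 mm (2 mm play on each side), its walls' tops 38 mm above the table. Origin: centre of its underside; axes as the holder. The pocket frees the holder once it is lifted 30 mm straight up.
- camera: Desk camera, fixed: black base board 120 mm wide, 4 mm thick, with a 24 mm yellow dot. Origin: at the dot, at table height. Its x points from the dot along the board to the post (20 mm diameter, 250 mm from the dot, 320 mm tall), on which an arm carries the white camera head that looks back and down over the dot.
- lens (a point): Centre of the lens's front glass, on the white head (55 x 75 x 50 mm, all behind the lens), 156 mm along the camera's x from the dot and 290 mm above the table. Axes as view.
- view (a point): The focus point in empty air, straight above the yellow dot, 200 mm above the table and 180 mm from the lens. Its x points to the lens (30 degrees above level), its y is level, its z is 30 degrees from upright, leaning away from the camera. The plate is right when face coincides with it in place and axes.
- other_holder: Bystander: the same kind of holder with a GREEN plate, green tab and pins already home, loose in a like stand. The two stands may be either way round, some 150 to 300 mm apart.
- tape: Bystander: loose roll of yellow masking tape lying flat, 90 mm diameter, 24 mm high.
- pliers: Bystander: loose pliers with blue grips lying flat, 150 mm long along their x, 60 mm wide, 14 mm high.

How it is judged:
By the outcome, as a careful person would: the job done as asked, in the order asked, and still so for the second after the job is handed in, while the arm keeps its last pose, push and grip.
It also fails if it takes over 54 s, if anything falls off the work surface, if the arm or the gripper's body presses on something with over 40 N, if the wrist force passes 120 N, or if a joint passes its speed limit or range.

## Robot

A 6-joint arm with a two-finger parallel gripper is mounted at the origin on the work surface. World frame = base frame: x ahead of the robot, y to its left, z up, the work surface at z = 0. Lengths are in m, angles in rad, forces in N, time in s.
With the tool pointing down it reaches from about 0.425 to 0.95 m from the base axis. Payload 14.7 kg.
Tool frame: the origin (TCP) lies on the mounting face of the last link; the fingertips stand 173 mm ahead of it and the grasp point (between the pads) lies 155 mm ahead of it; x points along the fingers, z is the direction in which the jaws open and shut, and the axes are right-handed (so a half turn about x gives the same grasp; the last joint's range is limited). The gripper opens to 85 mm and grips with 20 to 120 N. Pads are 22 mm wide; open, the fingers measure 114 mm over their backs; the gripper's body (76 mm by 85 mm) begins 54 mm behind the grasp point. The pads swing forward as they close: fully open they stand 13 mm farther back than shut.
Start: joints at [1.2, 0.48, 1.596, -0, 1.065, -0.047], TCP at [0.207, 0.616, 0.405] pointing down, gripper open.
Joint ranges: [-2.75, 2.75], [-0.82, 2.05], [0.23, 2.67], [-1.56, 4.7], [0.09, 2.69], [-2.92, 2.92]. Speed limits (rad/s): [1.89, 1.89, 2.39, 3.01, 3.01, 3.01].

## Interface

Orientations are given as a 3x3 rotation matrix whose columns are the frame's x, y, z axes.
In Python, from rig import readout, eyes, order gives the robot as it stands. The module is installed in compiled form; this text tells all that it offers.
- The arm moves only by the tool arm_command, never from a script. Its argument "steps" is a list of rows, each an object with "linear": the shift along the world's x, y, z in cm, a list of three; "angular": the turn, a rotation vector about the world's x, y, z in rad, a list of three. In form: [{"linear": [tx, ty, tz], "angular": [rx, ry, rz]}, ...]. A call has exactly 8 rows; each row shifts and turns the commanded pose from where the row before left it; what a row does not reach is not made up. A row lasts 1/12 s, in which the tool goes at most 41.7 mm and 7.16 degrees, less where a joint would pass 70% of its speed; a pose out of reach is approached as far as the arm can. A call with a gripper value outside its range is refused whole. "grip" is the finger opening in cm, from 0 to 8.54, set as the call begins (left out, the last holds). The fingers move at their own pace and stop on an object; the grip force is fixed at half the most. Time passes only in rows, so rows that do not move let the fingers close, or fill a call up. It gives the time, the measured TCP pose, the force and the opening at its end, in the units of the state.
- readout.get_obs(): the state, without advancing time (a new reading comes with each control period).
- eyes.grab_frame(name): name is "scene" or "top" or "wrist"; returns a dict with "img" (420x560x3 uint8, blue, green, red), "fovy" (degrees; the focal length in pixels is half the picture's height over the tangent of half this angle, whatever the lens; pixels are square), "cx", "cy" (the principal point, pixels), "k1" (the pictures are not rectified: a ray, as slopes to the right and down, at radius r is drawn at 1 + k1 r^2 times it, then the intrinsics apply), "T" (4x4, takes a point from camera to world coordinates); the wrist camera has in their place "mount" (4x4, takes a point from camera to tool coordinates, whose origin is the TCP and whose axes are the tool frame's). Camera axes: x right, y down, z forward; pixel columns grow to the right and rows downward; lengths in m; the calibration is good to about 2 mm. A picture is of the moment at which its call begins: read the wrist's pose just before it. There is no depth.
- order.job_done(): hands the job in, once; it reports no verdict.
The state is a dict: "t": time; "joint_positions": joint angles; "qvel": joint speeds; "joint_efforts": joint torques, N m; "eef_pos": TCP position; "tool_rot": TCP orientation; "ft_force": force on the tool from outside, world axes, zero at the start; "ft_torque": the same for the moment, N m; "width": finger opening in m.
Only numpy, scipy, OpenCV 4.12 (cv2) and the standard library are available. Lean on these libraries where they do the work, as an engineer would, in place of code of your own. Each camera call takes 0.05 s, during which the arm holds its last target. There are 200 camera calls.

## Working session

There is one attempt and no reset: what is moved stays moved. The work goes in short steps, Python scripts to look and compute and a tool call to move; the robot and the scene stay as the last step left them, time stands still between calls to the robot, and variables do not carry over. Pictures are saved under pics/ and viewed, on a budget of 10 in all, crops included, one or two more only if the job needs it, and the job is handed in when it is done.

Besides the shell and the picture viewer there is one more tool, called after "Request:" as name(argument=value, ...), one argument or row to a line, values as JSON. arm_command: Moves the arm, as the interface text tells. Its arguments: {"type":"object","properties":{"steps":{"type":"array"},"grip":{"type":"number"}},"required":["steps"]}

```bash
mkdir -p pics; cat > h.py <<'E'
import numpy as np, cv2
from rig import readout, eyes, order
def grab(n):
    o=readout.get_obs(); f=eyes.grab_frame(n)
    if 'T' not in f:
        M=np.eye(4);M[:3,:3]=np.array(o['tool_rot']).reshape(3,3);M[:3,3]=o['eef_pos'];f['T']=M@np.array(f['mount'])
    f['T']=np.array(f['T']); h=f['img'].shape[0]; f['f']=h/2/np.tan(np.radians(f['fovy'])/2); return f
def proj(f,P):
    P=np.atleast_2d(P);p=(P-f['T'][:3,3])@f['T'][:3,:3]; s=p[:,:2]/p[:,2:]
    s=s*(1+f['k1']*(s**2).sum(1,keepdims=True)); return s*f['f']+[f['cx'],f['cy']]
def ray(f,uv):
    d=(np.array(uv,float)-[f['cx'],f['cy']])/f['f']; s=d.copy()
    for _ in range(30): s=d/(1+f['k1']*(s@s))
    v=f['T'][:3,:3]@np.r_[s,1]; return f['T'][:3,3],v/np.linalg.norm(v)
def atz(f,uv,z):
    o,v=ray(f,uv); return o+v*(z-o[2])/v[2]
E
python3 - <<'E'
from h import *
import pickle
o=readout.get_obs(); print({k:np.round(v,3).tolist() for k,v in o.items()})
fs={}
for n in ['scene','top']:
    f=grab(n); fs[n]=f; cv2.imwrite(f'pics/{n}0.png',cv2.resize(f['img'],(800,600),interpolation=cv2.INTER_CUBIC)); print(n,f['fovy'],f['k1'],f['cx'],f['cy'],f['T'].round(3).tolist())
pickle.dump(fs,open('f0.pkl','wb'))
E
```

```text
{'t': 0.0, 'joint_positions': [1.2, 0.481, 1.597, 0.0, 1.065, -0.047], 'qvel': [0.001, 0.001, 0.001, 0.0, -0.001, 0.0], 'joint_efforts': [-0.003, -95.068, -43.017, -0.0, 0.013, 0.0], 'eef_pos': [0.207, 0.616, 0.404], 'tool_rot': [[-0.0, -0.948, 0.318], [-0.001, 0.318, 0.948], [-1.0, 0.0, -0.001]], 'ft_force': [0.025, 0.368, -0.419], 'ft_torque': [-0.024, 0.024, -0.008], 'width': 0.085}
scene 57.99399866164644 0.017994614970930706 286.1846996313429 210.8622631264582 [[0.416, 0.691, -0.592, 1.153], [0.909, -0.326, 0.259, -0.255], [-0.014, -0.646, -0.763, 0.93], [0.0, 0.0, 0.0, 1.0]]
top 52.18004053364694 0.0008860833410616813 283.9200740991102 213.85279819319533 [[0.007, -0.995, 0.104, 0.496], [-1.0, -0.007, -0.006, 0.002], [0.007, -0.104, -0.995, 1.143], [0.0, 0.0, 0.0, 1.0]]
```

View pics/scene0.png

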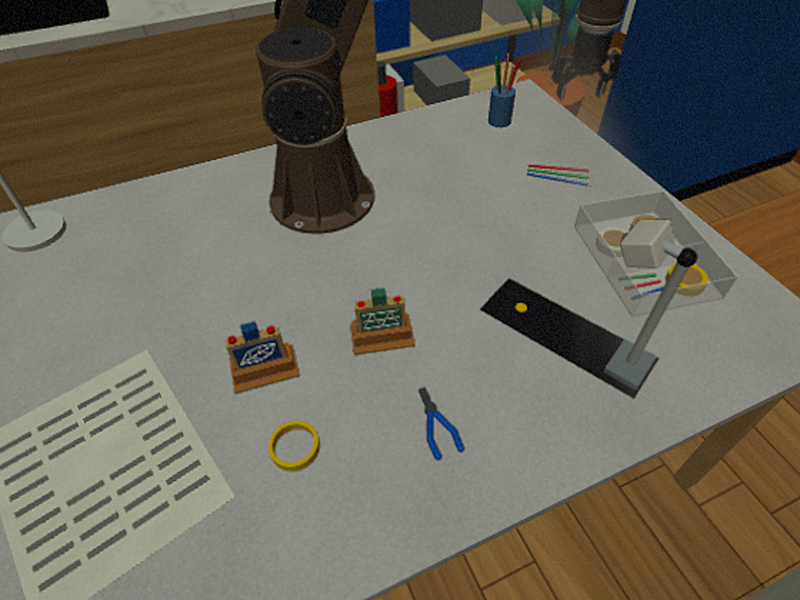

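View pics/top0.png

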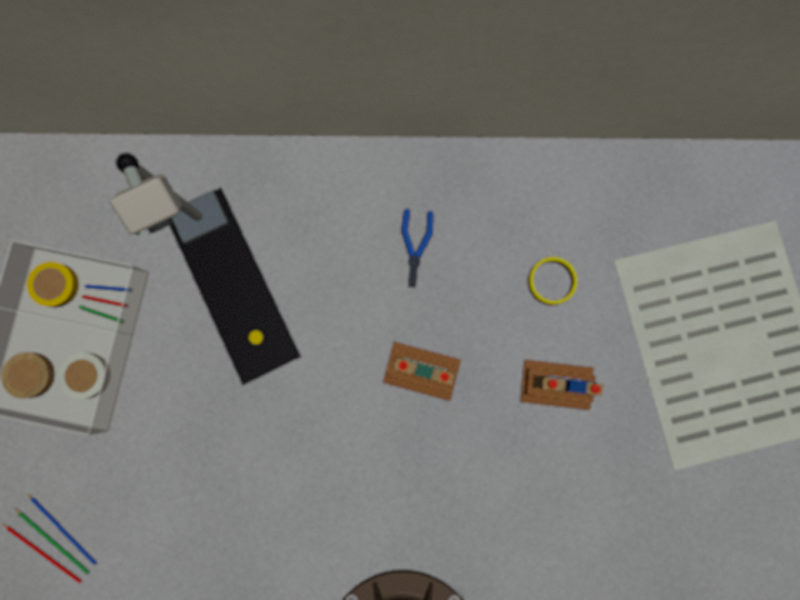

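The scene picture shows the blue holder at about (260,350), its pins at (232,340) and (271,329), and the yellow dot at (521,308). In the top picture the blue holder's pins are at (552,384) and (603,389), the dot is at (256,338) and the camera head at (145,205). These pixels are in the enlarged pictures. Next I triangulate.

```bash
python3 - <<'E'
from h import *
import pickle
fs=pickle.load(open('f0.pkl','rb'))
def cen(f,xy,kind,r=14):
    im=f['img'].astype(int);b,g,rr=im[...,0],im[...,1],im[...,2]
    m={'red':(rr>110)&(g<85)&(b<85)&(rr-g>65),'yel':(rr>130)&(g>110)&(b<70),'blue':(b-rr>40)&(b>70)}[kind]
    x,y=np.array(xy)*.7; Y,X=np.nonzero(m); k=np.hypot(X-x,Y-y)<r; return np.array([X[k].mean(),Y[k].mean()]),k.sum()
def tri(a,b):
    o1,v1=ray(fs['scene'],a);o2,v2=ray(fs['top'],b)
    s=np.linalg.lstsq(np.c_[v1,-v2],o2-o1,rcond=None)[0];p,q=o1+v1*s[0],o2+v2*s[1];return (p+q)/2,np.linalg.norm(p-q)
for n,s,t,k,r in [('L',(271,329),(552,384),'red',9),('R',(232,340),(603,389),'red',9),('tab',(250,328),(577,386),'blue',9),('dot',(521,308),(256,338),'yel',9)]:
    a,na=cen(fs['scene'],s,k,r);b,nb=cen(fs['top'],t,k,r);p,e=tri(a,b);print(n,a.round(1),na,b.round(1),nb,p.round(4),round(e,4))
    for z in ([.1215,.143] if n!='dot' else [.004]): print('  z',z,atz(fs['scene'],a,z).round(4),atz(fs['top'],b,z).round(4))
t=lambda x,y,z:atz(fs['top'],np.array([x,y])*.7,z).round(4)
print('stand',[t(*c,0.008) for c in [(525,360),(595,368),(590,409),(521,402)]])
print('board',[t(*c,.004) for c in [(300,355),(243,383),(220,189)]])
print('green',t(403,366,.115),t(445,377,.115))
E
```

```text
L [188.8 230.1] 19 [386.6 268.4] 33 [ 0.4749 -0.2467  0.1208] 0.002
  z 0.1215 [ 0.4759 -0.2458  0.1215] [ 0.4746 -0.2475  0.1215]
  z 0.143 [ 0.4939 -0.246   0.143 ] [ 0.475  -0.2422  0.143 ]
R [161.5 237. ] 22 [416.6 271.7] 33 [ 0.4676 -0.318   0.1217] 0.0011
  z 0.1215 [ 0.4677 -0.3175  0.1215] [ 0.4674 -0.3185  0.1215]
  z 0.143 [ 0.486  -0.3158  0.143 ] [ 0.468  -0.3118  0.143 ]
tab [173.6 228.8] 57 [403.9 270. ] 87 [ 0.4719 -0.2818  0.1424] 0.0015
  z 0.1215 [ 0.4543 -0.2818  0.1215] [ 0.4712 -0.2885  0.1215]
  z 0.143 [ 0.4729 -0.2811  0.143 ] [ 0.4717 -0.2824  0.143 ]
dot [364.5 214.6] 35 [178.6 235.7] 55 [0.555  0.2752 0.0048] 0.0018
  z 0.004 [0.5547 0.2765 0.004 ] [0.5547 0.2745 0.004 ]
stand [array([ 0.5149, -0.2256,  0.008 ]), array([ 0.5011, -0.3548,  0.008 ]), array([ 0.4262, -0.3437,  0.008 ]), array([ 0.4381, -0.2172,  0.008 ])]
board [array([0.5213, 0.1905, 0.004 ]), array([0.4692, 0.294 , 0.004 ]), array([0.8351, 0.3502, 0.004 ])]
green [ 5.017e-01 -1.000e-04  1.150e-01] [ 0.484  -0.0702  0.115 ]
```

Request:
arm_command(
  steps=[
    {"linear": [2, -3.3, 0], "angular": [0, 0, -0.056]},
    {"linear": [2, -3.3, 0], "angular": [0, 0, -0.056]},
    {"linear": [2, -3.3, 0], "angular": [0, 0, -0.056]},
    {"linear": [2, -3.3, 0], "angular": [0, 0, -0.056]},
    {"linear": [2, -3.3, 0], "angular": [0, 0, -0.056]},
    {"linear": [2, -3.3, 0], "angular": [0, 0, -0.056]},
    {"linear": [2, -3.3, 0], "angular": [0, 0, -0.056]},
    {"linear": [2, -3.3, 0], "angular": [0, 0, -0.056]},
  ],
  grip=0,
)

```text
t: 0.77
eef_pos: [0.3672, 0.3505, 0.4046]
tool_rot: [[-0.0, -0.715, 0.699], [-0.0, 0.699, 0.715], [-1.0, 0.0, -0.0]]
ft_force: [0.8, 1.0, 1.0]
width: 0.0001
```

Request:
arm_command(
  steps=[
    {"linear": [1, -3.8, 0], "angular": [0, 0, -0.056]},
    {"linear": [1, -3.8, 0], "angular": [0, 0, -0.056]},
    {"linear": [1, -3.8, 0], "angular": [0, 0, -0.056]},
    {"linear": [1, -3.8, 0], "angular": [0, 0, -0.056]},
    {"linear": [1, -3.8, 0], "angular": [0, 0, -0.056]},
    {"linear": [1, -3.8, 0], "angular": [0, 0, -0.056]},
    {"linear": [1, -3.8, 0], "angular": [0, 0, -0.056]},
    {"linear": [1, -3.8, 0], "angular": [0, 0, -0.056]},
  ],
)

```text
t: 1.43
eef_pos: [0.4467, 0.0463, 0.4047]
tool_rot: [[-0.0, -0.341, 0.94], [0.0, 0.94, 0.341], [-1.0, 0.0, -0.0]]
ft_force: [0.9, -0.0, 0.2]
width: -0.0
```

Request:
arm_command(
  steps=[
    {"linear": [0.3, -4, 0], "angular": [0, 0, -0.057]},
    {"linear": [0.3, -4, 0], "angular": [0, 0, -0.057]},
    {"linear": [0.3, -4, 0], "angular": [0, 0, -0.057]},
    {"linear": [0.3, -4, 0], "angular": [0, 0, -0.057]},
    {"linear": [0.3, -4, 0], "angular": [0, 0, -0.057]},
    {"linear": [0.3, -4, 0], "angular": [0, 0, -0.057]},
    {"linear": [0.3, -3, 0], "angular": [0, 0, -0.057]},
    {"linear": [0, 0, 0], "angular": [0, 0, 0]},
  ],
)

```text
t: 2.1
eef_pos: [0.4682, -0.2266, 0.4046]
tool_rot: [[0.001, 0.055, 0.998], [-0.002, 0.998, -0.055], [-1.0, -0.002, 0.001]]
ft_force: [-0.3, -0.4, -1.4]
width: 0.0001
```

```bash
python3 - <<'E'
from h import *
import pickle
o=readout.get_obs(); print({k:np.round(o[k],4).tolist() for k in ['t','eef_pos','tool_rot','joint_positions','ft_force','width']})
f=grab('wrist');pickle.dump(f,open('w1.pkl','wb'));cv2.imwrite('pics/w1.png',cv2.resize(f['img'],(800,600)))
# board fit from first top picture
g=pickle.load(open('f0.pkl','rb'))['top'];m=((g['img'].max(2)<50)).astype(np.uint8);m[:,:115]=0;m[:,215:]=0;m[:120]=0;m[275:]=0
c=max(cv2.findContours(m,0,2)[0],key=cv2.contourArea)[:,0]
P=np.array([atz(g,p,.004)[:2] for p in c]);print(cv2.contourArea(c.reshape(-1,1,2)))
r=cv2.minAreaRect(P.astype(np.float32));print(r);print(cv2.boxPoints(r))
E
```

```text
{'t': 2.1, 'eef_pos': [0.4682, -0.2266, 0.4046], 'tool_rot': [[0.001, 0.0551, 0.9985], [-0.0016, 0.9985, -0.0551], [-1.0, -0.0016, 0.0011]], 'joint_positions': [-0.5087, 0.2991, 1.8921, -0.0012, 0.9487, -0.4529], 'ft_force': [-0.2893, -0.3629, -1.3705], 'width': 0.0001}
4546.0
((0.6514006853103638, 0.3233758807182312), (0.3515632748603821, 0.12209177017211914), 27.786081314086914)
[[0.46742982 0.29543838]
 [0.5243456  0.18742451]
 [0.83537155 0.35131338]
 [0.7784558  0.45932725]]
```

View pics/w1.png

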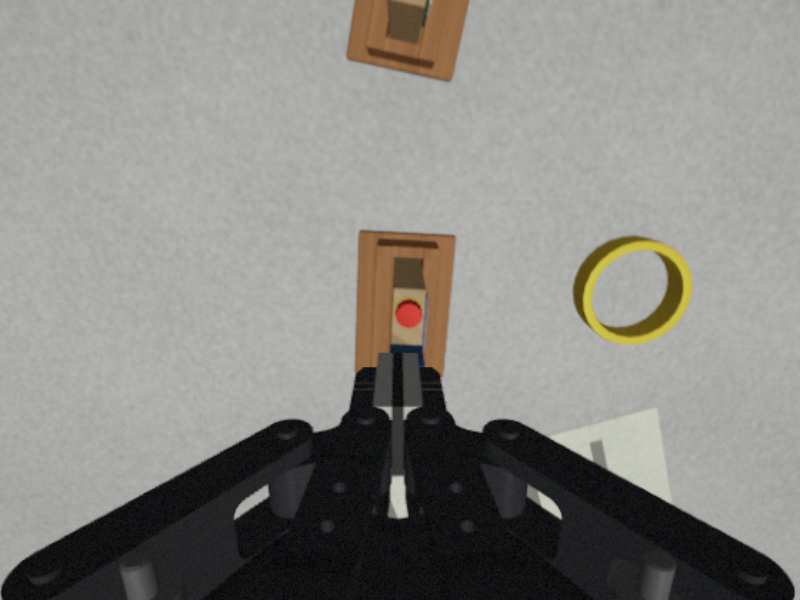

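The wrist picture shows the left red pin at (409,314), the tab's near edge at (407,350), and the shut fingers just below it. The tape is off to the right, well clear.

```bash
python3 - <<'E'
from h import *
import pickle
f=pickle.load(open('w1.pkl','rb'))
im=f['img'].astype(int);m=((im[...,2]>130)&(im[...,1]<70)).astype(np.uint8)
n,_,st,c=cv2.connectedComponentsWithStats(m);print(st[1:],c[1:])
for cc in c[1:]: print(atz(f,cc,.1215).round(4))
# stand edges
t=lambda x,y,z:atz(f,np.array([x,y])*.7,z).round(4)
print('stand corners',t(360,231,.008),t(455,236,.008),'left edge low',t(357,365,.008))
print('rail edges (side x)',t(393,290,.113),t(426,290,.113))
# board edge lines from the top picture
g=pickle.load(open('f0.pkl','rb'))['top'];G=cv2.cvtColor(g['img'],cv2.COLOR_BGR2GRAY)
def edge(a,b):
    a=np.array(a)*.7;b=np.array(b)*.7;d=(b-a)/np.linalg.norm(b-a);nn=np.array([-d[1],d[0]]);pts=[]
    for s in np.linspace(.08,.92,40):
        q=a+(b-a)*s;k=np.arange(-5,5.01,.1);xy=(q+k[:,None]*nn).astype(np.float32)
        v=cv2.remap(G,xy[None,:,0],xy[None,:,1],cv2.INTER_LINEAR)[0].astype(float)
        v=np.convolve(v,np.ones(15)/15,'valid');i=np.argmax(abs(np.diff(v)));pts.append(atz(g,xy[i+7],.004)[:2])
    vx,vy,x,y=cv2.fitLine(np.array(pts,np.float32),cv2.DIST_HUBER,0,1e-4,1e-4).ravel();return np.arctan(vy/vx),(x,y)
for a,b in [((300,355),(222,191)),((243,383),(178,245)),((243,383),(300,355))]: print(edge(a,b))
E
```

```text
[[277 212  18  17 184]] [[284.58152174 220.16304348]]
[ 0.4729 -0.2447  0.1215]
stand corners [ 0.4389 -0.2123  0.008 ] [ 0.516  -0.2207  0.008 ] left edge low [ 0.4267 -0.3322  0.008 ]
rail edges (side x) [ 0.4655 -0.2316  0.113 ] [ 0.4854 -0.2327  0.113 ]
(np.float32(0.4639834), (np.float32(0.6443032), np.float32(0.25323886)))
(np.float32(0.46156648), (np.float32(0.5790481), np.float32(0.35138935)))
(np.float32(-1.0992944), (np.float32(0.4980836), np.float32(0.23424561)))
```

Request:
arm_command(
  steps=[
    {"linear": [0.3, -1, 0], "angular": [0, 0, -0.025]},
    {"linear": [0.25, -0.95, 0], "angular": [0, 0, -0.025]},
    {"linear": [0, 0, -3], "angular": [0, 0, 0]},
    {"linear": [0, 0, -3], "angular": [0, 0, 0]},
    {"linear": [0, 0, -3], "angular": [0, 0, 0]},
    {"linear": [0, 0, -1], "angular": [0, 0, 0]},
    {"linear": [0, 0, 0], "angular": [0, 0, 0]},
    {"linear": [0, 0, 0], "angular": [0, 0, 0]},
  ],
)

```text
t: 2.82
eef_pos: [0.4737, -0.2412, 0.3052]
tool_rot: [[-0.0, 0.098, 0.995], [0.0, 0.995, -0.098], [-1.0, 0.0, -0.0]]
ft_force: [0.1, -0.5, 0.6]
width: 0.0001
```

```bash
python3 - <<'E'
from h import *
o=readout.get_obs(); print({k:np.round(o[k],4).tolist() for k in ['t','eef_pos','tool_rot','ft_force','qvel']})
f=grab('wrist');s=grab('scene');A=f['img'];B=cv2.resize(s['img'][190:280,120:240],(560,420),interpolation=cv2.INTER_CUBIC)
cv2.imwrite('pics/w2.png',cv2.resize(np.hstack([A,B]),(800,300)))
E
```

```text
{'t': 2.8167, 'eef_pos': [0.4737, -0.2412, 0.3052], 'tool_rot': [[-0.0004, 0.0976, 0.9952], [0.0002, 0.9952, -0.0976], [-1.0, 0.0002, -0.0004]], 'ft_force': [0.1379, -0.5408, 0.6139], 'qvel': [-0.0017, -0.0309, -0.0174, -0.0014, 0.0035, -0.0008]}
```

View pics/w2.png

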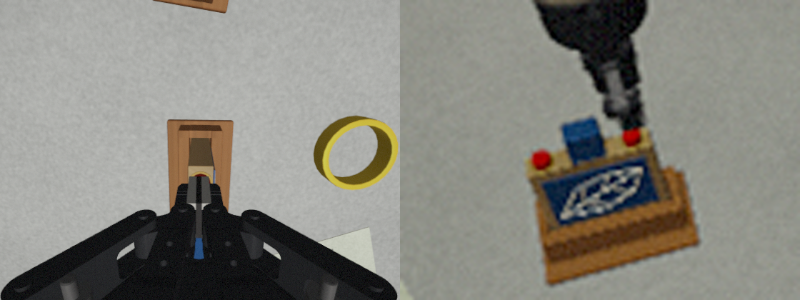

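The tips hover just behind and above the left pin (right half of the picture, about (632,135)). TCP y is 5 mm short of what I wanted, so I correct that and then press.

Request:
arm_command(
  steps=[
    {"linear": [0, -0.5, 0], "angular": [0, 0, -0.007]},
    {"linear": [0, 0, 0], "angular": [0, 0, 0]},
    {"linear": [0, 0, -0.4], "angular": [0, 0, 0]},
    {"linear": [0, 0, -0.3], "angular": [0, 0, 0]},
    {"linear": [0, 0, -0.3], "angular": [0, 0, 0]},
    {"linear": [0, 0, -0.2], "angular": [0, 0, 0]},
    {"linear": [0, 0, 0], "angular": [0, 0, 0]},
    {"linear": [0, 0, 0], "angular": [0, 0, 0]},
  ],
)

```text
t: 3.58
eef_pos: [0.4732, -0.2462, 0.2924]
tool_rot: [[-0.0, 0.105, 0.994], [0.0, 0.994, -0.105], [-1.0, 0.0, -0.001]]
ft_force: [-0.3, -0.6, 0.6]
width: -0.0003
```

Request:
arm_command(
  steps=[
    {"linear": [0, 0, -0.1], "angular": [0, 0, 0]},
    {"linear": [0, 0, -0.1], "angular": [0, 0, 0]},
    {"linear": [0, 0, -0.1], "angular": [0, 0, 0]},
    {"linear": [0, 0, 0], "angular": [0, 0, 0]},
    {"linear": [0, 0, 0], "angular": [0, 0, 0]},
    {"linear": [0, 0, 0], "angular": [0, 0, 0]},
    {"linear": [0, 0, 0], "angular": [0, 0, 0]},
    {"linear": [0, 0, 0], "angular": [0, 0, 0]},
  ],
)

```text
t: 4.25
eef_pos: [0.4733, -0.2463, 0.2896]
tool_rot: [[-0.0, 0.105, 0.994], [0.0, 0.994, -0.105], [-1.0, 0.0, -0.0]]
ft_force: [-0.1, 0.2, 0.0]
width: -0.0002
```

Request:
arm_command(
  steps=[
    {"linear": [0, 0, -0.1], "angular": [0, 0, 0]},
    {"linear": [0, 0, -0.1], "angular": [0, 0, 0]},
    {"linear": [0, 0, 0], "angular": [0, 0, 0]},
    {"linear": [0, 0, 0], "angular": [0, 0, 0]},
    {"linear": [0, 0, 0], "angular": [0, 0, 0]},
    {"linear": [0, 0, 0], "angular": [0, 0, 0]},
    {"linear": [0, 0, 0], "angular": [0, 0, 0]},
    {"linear": [0, 0, 0], "angular": [0, 0, 0]},
  ],
)

```text
t: 4.92
eef_pos: [0.4736, -0.2463, 0.2883]
tool_rot: [[0.001, 0.105, 0.994], [-0.0, 0.994, -0.105], [-1.0, -0.0, 0.001]]
ft_force: [-0.2, 2.5, 13.7]
width: -0.0
```

```bash
python3 - <<'E'
from h import *
o=readout.get_obs(); print({k:np.round(o[k],4).tolist() for k in ['t','eef_pos','ft_force','ft_torque']})
f=grab('wrist');s=grab('scene');A=cv2.resize(f['img'][140:350,180:460],(560,420));B=cv2.resize(s['img'][190:280,120:240],(560,420),interpolation=cv2.INTER_CUBIC)
cv2.imwrite('pics/w3.png',cv2.resize(np.hstack([A,B]),(800,300)))
E
```

```text
{'t': 4.9167, 'eef_pos': [0.4736, -0.2463, 0.2883], 'ft_force': [-0.1515, 2.4603, 13.741], 'ft_torque': [0.4742, 0.2051, -0.0227]}
```

View pics/w3.png

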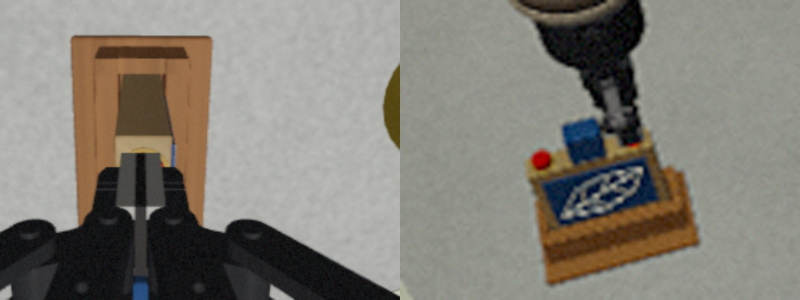

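The fingers cover the left pin, which is flush with the rail (right half, about (632,145)). The arm stopped at tip height 115.3 mm with 13.7 N, so the pin is on its hard stop. I press slightly harder, then move to the right pin.

Request:
arm_command(
  steps=[
    {"linear": [0, 0, -0.05], "angular": [0, 0, 0]},
    {"linear": [0, 0, 0], "angular": [0, 0, 0]},
    {"linear": [0, 0, 0], "angular": [0, 0, 0]},
    {"linear": [0, 0, 0], "angular": [0, 0, 0]},
    {"linear": [0, 0, 0], "angular": [0, 0, 0]},
    {"linear": [0, 0, 0], "angular": [0, 0, 0]},
    {"linear": [0, 0, 0], "angular": [0, 0, 0]},
    {"linear": [0, 0, 0], "angular": [0, 0, 0]},
  ],
)

```text
t: 5.68
eef_pos: [0.4737, -0.2463, 0.2882]
tool_rot: [[0.002, 0.105, 0.994], [-0.001, 0.994, -0.105], [-1.0, -0.0, 0.002]]
ft_force: [-1.4, 3.5, 20.9]
width: -0.0001
```

Request:
arm_command(
  steps=[
    {"linear": [0, 0, 2.5], "angular": [0, 0, 0]},
    {"linear": [0, 0, 2.5], "angular": [0, 0, 0]},
    {"linear": [0, 0, 0], "angular": [0, 0, 0]},
    {"linear": [-0.2, -2, 0], "angular": [0, 0, 0]},
    {"linear": [-0.2, -2.5, 0], "angular": [0, 0, 0]},
    {"linear": [-0.2, -2.5, 0], "angular": [0, 0, 0]},
    {"linear": [0, 0, 0], "angular": [0, 0, 0]},
    {"linear": [0, 0, 0], "angular": [0, 0, 0]},
  ],
)

```text
t: 6.35
eef_pos: [0.467, -0.3172, 0.3368]
tool_rot: [[-0.0, 0.107, 0.994], [0.0, 0.994, -0.107], [-1.0, 0.0, -0.0]]
ft_force: [0.2, 0.7, 0.4]
width: -0.0003
```

```bash
python3 - <<'E'
from h import *
o=readout.get_obs(); print({k:np.round(o[k],4).tolist() for k in ['t','eef_pos','ft_force']})
f=grab('wrist')
im=f['img'].astype(int);m=((im[...,2]>120)&(im[...,1]<75)&(im[...,0]<80)).astype(np.uint8)
n,_,st,c=cv2.connectedComponentsWithStats(m);print(st[1:])
for cc in c[1:]: print(cc,atz(f,cc,.115).round(4))
s=grab('scene');A=cv2.resize(f['img'][105:315,140:420],(560,420));B=cv2.resize(s['img'][190:280,120:240],(560,420),interpolation=cv2.INTER_CUBIC)
cv2.imwrite('pics/w4.png',cv2.resize(np.hstack([A,B]),(800,300)))
E
```

```text
{'t': 6.35, 'eef_pos': [0.467, -0.3172, 0.3368], 'ft_force': [0.1918, 0.7003, 0.4086]}
[[266  98  26  28 517]
 [276 216   1   1   1]
 [267 220  23  23 410]]
[278.50483559 111.57446809] [ 0.4747 -0.2452  0.115 ]
[276. 216.] [ 0.4663 -0.309   0.115 ]
[278.1        230.81463415] [ 0.4665 -0.3193  0.115 ]
```

View pics/w4.png

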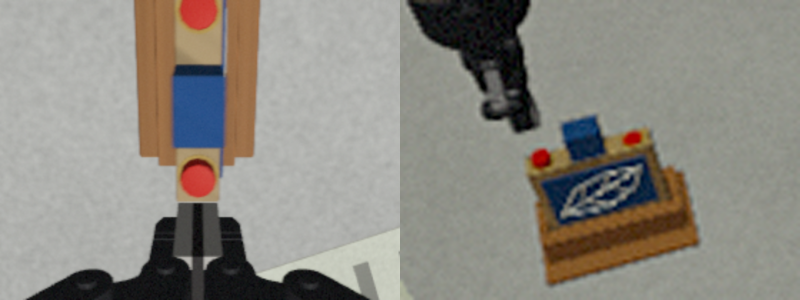

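The left pin now sits visibly lower (right half, (633,137)). The right pin is still proud at (541,158), and in the wrist view it lies straight ahead of the tips. Now I press the right pin.

Request:
arm_command(
  steps=[
    {"linear": [0, -0.1, -2], "angular": [0, 0, 0]},
    {"linear": [0, 0, -1.6], "angular": [0, 0, 0]},
    {"linear": [0, 0, -0.4], "angular": [0, 0, 0]},
    {"linear": [0, 0, -0.3], "angular": [0, 0, 0]},
    {"linear": [0, 0, -0.2], "angular": [0, 0, 0]},
    {"linear": [0, 0, -0.2], "angular": [0, 0, 0]},
    {"linear": [0, 0, 0], "angular": [0, 0, 0]},
    {"linear": [0, 0, 0], "angular": [0, 0, 0]},
  ],
)

```text
t: 7.12
eef_pos: [0.4674, -0.3173, 0.2906]
tool_rot: [[0.0, 0.105, 0.995], [-0.0, 0.995, -0.105], [-1.0, -0.0, 0.0]]
ft_force: [-0.2, 0.2, -0.2]
width: -0.0003
```

Request:
arm_command(
  steps=[
    {"linear": [0, 0, -0.1], "angular": [0, 0, 0]},
    {"linear": [0, 0, -0.1], "angular": [0, 0, 0]},
    {"linear": [0, 0, 0], "angular": [0, 0, 0]},
    {"linear": [0, 0, 0], "angular": [0, 0, 0]},
    {"linear": [0, 0, 0], "angular": [0, 0, 0]},
    {"linear": [0, 0, 0], "angular": [0, 0, 0]},
    {"linear": [0, 0, 0], "angular": [0, 0, 0]},
    {"linear": [0, 0, 0], "angular": [0, 0, 0]},
  ],
)

```text
t: 7.78
eef_pos: [0.4674, -0.3174, 0.2884]
tool_rot: [[0.0, 0.105, 0.994], [-0.0, 0.994, -0.105], [-1.0, -0.0, 0.0]]
ft_force: [1.0, 0.6, 5.2]
width: 0.0001
```

Request:
arm_command(
  steps=[
    {"linear": [0, 0, -0.1], "angular": [0, 0, 0]},
    {"linear": [0, 0, -0.05], "angular": [0, 0, 0]},
    {"linear": [0, 0, 0], "angular": [0, 0, 0]},
    {"linear": [0, 0, 0], "angular": [0, 0, 0]},
    {"linear": [0, 0, 0], "angular": [0, 0, 0]},
    {"linear": [0, 0, 0], "angular": [0, 0, 0]},
    {"linear": [0, 0, 0], "angular": [0, 0, 0]},
    {"linear": [0, 0, 0], "angular": [0, 0, 0]},
  ],
)

```text
t: 8.45
eef_pos: [0.4679, -0.3177, 0.2882]
tool_rot: [[0.002, 0.105, 0.994], [-0.002, 0.994, -0.105], [-1.0, -0.001, 0.003]]
ft_force: [-0.7, 2.2, 24.6]
width: 0.0003
```

Request:
arm_command(
  steps=[
    {"linear": [0, 0, 2.5], "angular": [0, 0, 0]},
    {"linear": [0, 0, 2.5], "angular": [0, 0, 0]},
    {"linear": [0, 0, 1], "angular": [0, 0, 0]},
    {"linear": [0.1, 1.2, 0], "angular": [0, 0, 0]},
    {"linear": [0.1, 1.2, 0], "angular": [0, 0, 0]},
    {"linear": [0.2, 1.2, 0], "angular": [0, 0, 0]},
    {"linear": [0, 0, 0], "angular": [0, 0, 0]},
    {"linear": [0, 0, 0], "angular": [0, 0, 0]},
  ],
  grip=6,
)

```text
t: 9.12
eef_pos: [0.4712, -0.2799, 0.3458]
tool_rot: [[-0.002, 0.103, 0.995], [0.001, 0.995, -0.103], [-1.0, 0.001, -0.002]]
ft_force: [-0.3, -1.1, 0.5]
width: 0.0601
```

```bash
python3 - <<'E'
from h import *
o=readout.get_obs(); print({k:np.round(o[k],4).tolist() for k in ['t','eef_pos','tool_rot','ft_force','width']})
f=grab('wrist');t=grab('top');s=grab('scene')
import pickle;pickle.dump(f,open('w5.pkl','wb'))
for n,g,z in [('w',f,.115),('s',s,.115)]:
    im=g['img'].astype(int);m=((im[...,2]>110)&(im[...,1]<85)&(im[...,0]<85)&(im[...,2]-im[...,1]>65)).astype(np.uint8)
    k,_,st,c=cv2.connectedComponentsWithStats(m)
    for q,cc in zip(st[1:],c[1:]):
        if q[4]>8: print(n,q[4],cc.round(1),atz(g,cc,z).round(4))
A=cv2.resize(f['img'][60:270,140:420],(560,420));B=cv2.resize(s['img'][190:280,120:240],(560,420),interpolation=cv2.INTER_CUBIC)
cv2.imwrite('pics/w5.png',cv2.resize(np.hstack([A,B]),(800,300)))
E
```

```text
{'t': 9.1167, 'eef_pos': [0.4712, -0.2799, 0.3458], 'tool_rot': [[-0.0015, 0.1032, 0.9947], [0.001, 0.9947, -0.1032], [-1.0, 0.0009, -0.0016]], 'ft_force': [-0.3398, -1.1149, 0.4899], 'width': 0.0601}
w 427 [275.8 172.5] [ 0.4728 -0.2452  0.115 ]
w 321 [274.9 272.4] [ 0.4646 -0.3169  0.115 ]
s 12 [361.5  45.5] [-0.2067  0.7199  0.115 ]
s 54 [386.7 116.8] [0.2763 0.5242 0.115 ]
s 26 [453.3 198.2] [0.6822 0.4744 0.115 ]
s 19 [277.7 208.9] [0.5045 0.0028 0.115 ]
s 20 [252.5 212.5] [ 0.4862 -0.0667  0.115 ]
s 20 [189.6 231.8] [ 0.4772 -0.2454  0.115 ]
s 21 [162.5 238.7] [ 0.469  -0.3169  0.115 ]
```

View pics/w5.png

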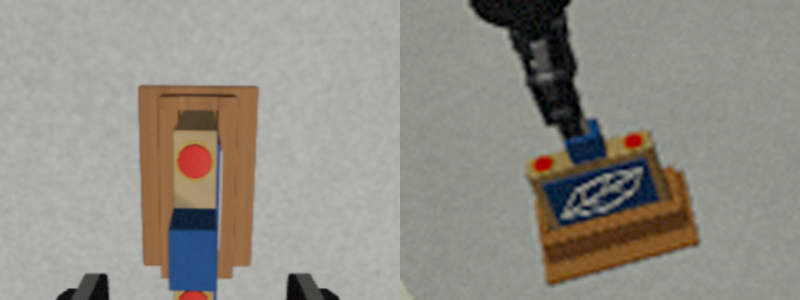

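Both pins now look alike and flat on the rail. The fingers straddle the blue tab, which is roughly centred between them. I go down and grip.

Request:
arm_command(
  steps=[
    {"linear": [0, -0.1, -1.5], "angular": [0, 0, 0]},
    {"linear": [0, 0, -1.5], "angular": [0, 0, 0]},
    {"linear": [0, 0, -1.5], "angular": [0, 0, 0]},
    {"linear": [0, 0, -1], "angular": [0, 0, 0]},
    {"linear": [0, 0, -0.5], "angular": [0, 0, 0]},
    {"linear": [0, 0, 0], "angular": [0, 0, 0]},
    {"linear": [0, 0, 0], "angular": [0, 0, 0]},
    {"linear": [0, 0, 0], "angular": [0, 0, 0]},
  ],
)

```text
t: 9.93
eef_pos: [0.4715, -0.2825, 0.2873]
tool_rot: [[0.001, 0.105, 0.994], [-0.001, 0.994, -0.105], [-1.0, -0.0, 0.001]]
ft_force: [0.3, -0.0, 0.2]
width: 0.0601
```

Request:
arm_command(
  steps=[
    {"linear": [0, 0, 0], "angular": [0, 0, 0]},
    {"linear": [0, 0, 0], "angular": [0, 0, 0]},
    {"linear": [0, 0, 0], "angular": [0, 0, 0]},
    {"linear": [0, 0, 0], "angular": [0, 0, 0]},
    {"linear": [0, 0, 0], "angular": [0, 0, 0]},
    {"linear": [0, 0, 0], "angular": [0, 0, 0]},
    {"linear": [0, 0, 0], "angular": [0, 0, 0]},
    {"linear": [0, 0, 0], "angular": [0, 0, 0]},
  ],
  grip=1.2,
)

```text
t: 10.6
eef_pos: [0.4713, -0.2823, 0.2872]
tool_rot: [[0.0, 0.105, 0.994], [-0.0, 0.994, -0.105], [-1.0, -0.0, 0.0]]
ft_force: [-1.6, 0.8, 7.7]
width: 0.019
```

Request:
arm_command(
  steps=[
    {"linear": [0, 0, 0], "angular": [0, 0, 0]},
    {"linear": [0, 0, 0.5], "angular": [0, 0, 0]},
    {"linear": [0, 0, 1], "angular": [0, 0, 0]},
    {"linear": [0, 0, 1.5], "angular": [0, 0, 0]},
    {"linear": [0, 0, 1.5], "angular": [0, 0, 0]},
    {"linear": [0, 0, 2], "angular": [0, 0, 0]},
    {"linear": [0, 0, 2], "angular": [0, 0, 0]},
    {"linear": [0, 0, 1.5], "angular": [0, 0, 0]},
  ],
  grip=0,
)

```text
t: 11.27
eef_pos: [0.4713, -0.2822, 0.389]
tool_rot: [[0.001, 0.105, 0.994], [-0.001, 0.994, -0.105], [-1.0, -0.001, 0.001]]
ft_force: [0.7, -1.4, -3.2]
width: 0.0191
```

Request:
arm_command(
  steps=[
    {"linear": [0, 0, 2], "angular": [0, 0, 0]},
    {"linear": [0, 0, 2], "angular": [0, 0, 0]},
    {"linear": [0, 0, 2], "angular": [0, 0, 0]},
    {"linear": [0, 0, 2], "angular": [0, 0, 0]},
    {"linear": [0, 0, 1], "angular": [0, 0, 0]},
    {"linear": [0, 0, 0.5], "angular": [0, 0, 0]},
    {"linear": [0, 0, 0], "angular": [0, 0, 0]},
    {"linear": [0, 0, 0], "angular": [0, 0, 0]},
  ],
)

```text
t: 11.93
eef_pos: [0.4711, -0.2821, 0.4811]
tool_rot: [[-0.001, 0.105, 0.994], [0.0, 0.994, -0.105], [-1.0, 0.0, -0.001]]
ft_force: [0.3, -0.0, -3.7]
width: 0.0188
```

Request:
arm_command(
  steps=[
    {"linear": [0, 2, 0], "angular": [0, 0, 0.05]},
    {"linear": [0, 4, 0], "angular": [0, 0, 0.05]},
    {"linear": [0, 4, 0], "angular": [0, 0, 0.05]},
    {"linear": [0, 4, 0], "angular": [0, 0, 0.05]},
    {"linear": [0, 4, 0], "angular": [0, 0, 0.05]},
    {"linear": [0, 4, 0], "angular": [0, 0, 0.05]},
    {"linear": [0, 4, 0], "angular": [0, 0, 0.05]},
    {"linear": [0, 4, 0], "angular": [0, 0, 0.05]},
  ],
)

```text
t: 12.6
eef_pos: [0.4705, 0.0195, 0.4806]
tool_rot: [[-0.002, -0.293, 0.956], [0.0, 0.956, 0.293], [-1.0, 0.001, -0.002]]
ft_force: [1.3, -0.7, -3.5]
width: 0.0189
```

Request:
arm_command(
  steps=[
    {"linear": [0, 4, 0], "angular": [0, 0, 0.04]},
    {"linear": [-0.4, 4, 0], "angular": [0, 0, 0.04]},
    {"linear": [-0.4, 4, 0], "angular": [0, 0, 0.04]},
    {"linear": [-0.4, 4, 0], "angular": [0, 0, 0.03]},
    {"linear": [-0.4, 3, 0], "angular": [0, 0, 0.02]},
    {"linear": [-0.2, 1.5, 0], "angular": [0, 0, 0]},
    {"linear": [0, 0, 0], "angular": [0, 0, 0]},
    {"linear": [0, 0, 0], "angular": [0, 0, 0]},
  ],
)

```text
t: 13.27
eef_pos: [0.4528, 0.2235, 0.4804]
tool_rot: [[-0.002, -0.45, 0.893], [-0.001, 0.893, 0.45], [-1.0, 0.0, -0.002]]
ft_force: [0.1, 0.1, -3.2]
width: 0.0189
```

Request:
arm_command(
  steps=[
    {"linear": [0, 0, 0], "angular": [0.0336, -0.0668, 0]},
    {"linear": [0, 0, 0], "angular": [0.0336, -0.0668, 0]},
    {"linear": [0, 0, 0], "angular": [0.0336, -0.0668, 0]},
    {"linear": [0, 0, 0], "angular": [0.0336, -0.0668, 0]},
    {"linear": [0, 0, 0], "angular": [0.0336, -0.0668, 0]},
    {"linear": [0, 0, 0], "angular": [0.0336, -0.0668, 0]},
    {"linear": [0, 0, 0], "angular": [0.0336, -0.0668, 0]},
    {"linear": [0, 0, 0], "angular": [0, 0, 0]},
  ],
)

```text
t: 13.93
eef_pos: [0.4525, 0.2213, 0.4808]
tool_rot: [[0.448, -0.447, 0.774], [0.224, 0.894, 0.387], [-0.865, 0.0, 0.501]]
ft_force: [-0.7, -0.2, -3.5]
width: 0.0192
```

Request:
arm_command(
  steps=[
    {"linear": [-0.3, 0.1, -1.5], "angular": [0, 0, 0]},
    {"linear": [0, 0, -2], "angular": [0, 0, 0]},
    {"linear": [0, 0, -2], "angular": [0, 0, 0]},
    {"linear": [0, 0, -2], "angular": [0, 0, 0]},
    {"linear": [0, 0, -1.5], "angular": [0, 0, 0]},
    {"linear": [0, 0, -1], "angular": [0, 0, 0]},
    {"linear": [0, 0, 0], "angular": [0, 0, 0]},
    {"linear": [0, 0, 0], "angular": [0, 0, 0]},
  ],
)

```text
t: 14.6
eef_pos: [0.4503, 0.2233, 0.381]
tool_rot: [[0.444, -0.448, 0.776], [0.223, 0.894, 0.388], [-0.868, 0.001, 0.497]]
ft_force: [0.0, 1.0, -2.2]
width: 0.019
```

```bash
cat > draw.py <<'E'
from h import *
import pickle,sys
tag=sys.argv[1]
o=readout.get_obs(); print({k:np.round(o[k],4).tolist() for k in ['t','eef_pos','tool_rot','ft_force','width','joint_positions']})
R=np.array(o['tool_rot']).reshape(3,3);p=np.array(o['eef_pos'])
H=np.c_[R[:,2],R[:,1],-R[:,0]]  # holder axes
H=np.c_[R[:,2],-np.cross(R[:,2],-R[:,0]),-R[:,0]]
base=p+R[:,0]*0.2792
w=lambda q: base+np.array(q)@H.T
a=.466;c=np.array([np.cos(a),np.sin(a),0]);xv=c*np.cos(np.pi/6)+[0,0,.5];zv=-c*.5+[0,0,np.cos(np.pi/6)];V=np.c_[xv,np.cross(zv,xv),zv]
print('det',np.linalg.det(H).round(3),'face',w([.012,0,.064]).round(4),'err in view axes',((w([.012,0,.064])-[.555,.2755,.2])@V).round(4));print('rot',(V.T@H).round(3).tolist())
pts=[w([.01,s*.05,z]) for s,z in [(1,0),(-1,0),(-1,.105),(1,.105)]]
ims=[];st={}
for n,(x0,y0,ww,hh) in [('scene',(300,110,200,150)),('top',(80,100,200,150))]:
    f=grab(n);st[n]=f;I=cv2.resize(f['img'][y0:y0+hh,x0:x0+ww],None,fx=4,fy=4,interpolation=cv2.INTER_CUBIC)
    q=((proj(f,pts)-[x0,y0]+.5)*4).astype(int);
    if n=='scene': cv2.polylines(I,[q.reshape(-1,1,2)],True,(0,255,255),1)
    ims.append(cv2.resize(I,(800,600)))
    cv2.imwrite(f'pics/{tag}_{n}.png',ims[-1])
pickle.dump(st,open(tag+'.pkl','wb'))
E
python3 - <<'E'
E
sed -i '/^H=np.c_\[R\[:,2\],R/d; s/-np.cross(R\[:,2\],-R\[:,0\])/np.cross(-R[:,0],R[:,2])/' draw.py; python3 draw.py a
```

```text
{'t': 14.6, 'eef_pos': [0.4503, 0.2233, 0.381], 'tool_rot': [[0.4437, -0.448, 0.7761], [0.2232, 0.894, 0.3885], [-0.8679, 0.0009, 0.4967]], 'ft_force': [0.0252, 0.9754, -2.2097], 'width': 0.019, 'joint_positions': [0.3838, 0.2101, 2.1838, 0.1778, 0.233, -0.2428]}
det 1.0 face [0.5551 0.276  0.2002] err in view axes [ 0.0004  0.0004 -0.    ]
rot [[1.0, 0.002, 0.004], [-0.002, 1.0, -0.0], [-0.004, 0.0, 1.0]]
```

View pics/a_scene.png

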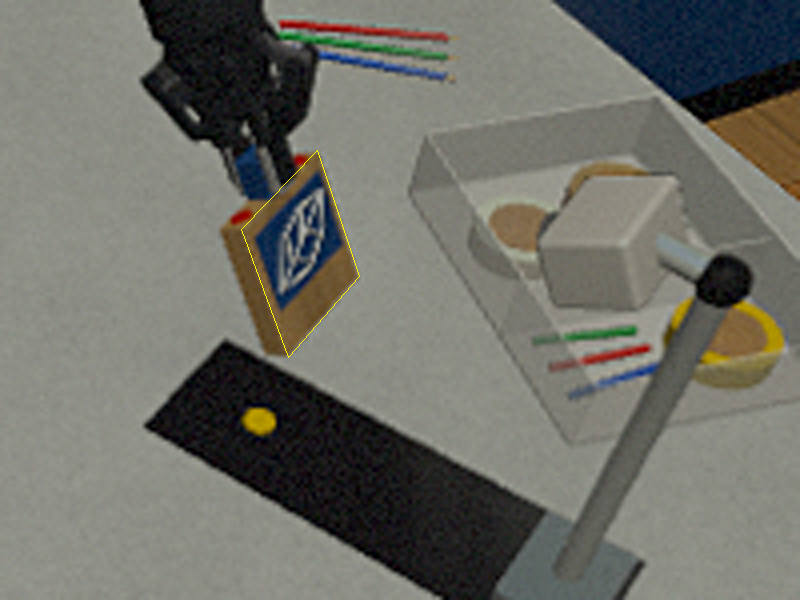

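View pics/a_top.png

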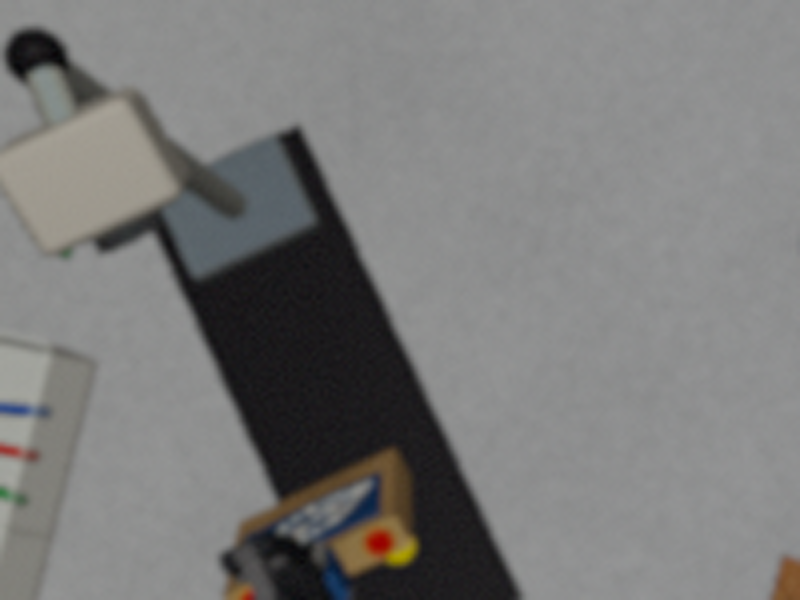

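In the scene picture the outline predicted from the tool pose sits on the frame (corners (318,152), (242,229), (288,356), (358,276)). The face is upright and turned to the white head, and the dot is at (259,421). In the top picture the pins are at (379,541) and (245,597). I check the pins and the board's yaw in numbers.

```bash
cat > chk.py <<'E'
from h import *
import pickle,sys
st=pickle.load(open(sys.argv[1]+'.pkl','rb'));o=readout.get_obs();R=np.array(o['tool_rot']).reshape(3,3);p=np.array(o['eef_pos'])
H=np.c_[R[:,2],np.cross(-R[:,0],R[:,2]),-R[:,0]];base=p+R[:,0]*.2792
for n in st:
    f=st[n];im=f['img'].astype(int);m=(im[...,2]>95)&(im[...,2]-im[...,1]>60)&(im[...,2]-im[...,0]>60)
    Y,X=np.nonzero(m)
    for s in (1,-1):
        e=proj(f,base+H@[0,s*.036,.1065])[0];k=np.hypot(X-e[0],Y-e[1])<6
        P=base+H@[0,s*.036,.107]
        print(n,s,'pred',e.round(1),'seen',[X[k].mean().round(1),Y[k].mean().round(1)] if k.any() else None,k.sum(),'px/mm',(f['f']/np.linalg.norm(P-f['T'][:3,3])/1000).round(2))
f0=pickle.load(open('f0.pkl','rb'))
def edge(g,a,b,z=.004):
    G=cv2.cvtColor(g['img'],cv2.COLOR_BGR2GRAY);a=np.array(a,float);b=np.array(b,float);d=(b-a)/np.linalg.norm(b-a);nn=np.array([-d[1],d[0]]);pts=[]
    for s in np.linspace(.05,.95,50):
        q=a+(b-a)*s;k=np.arange(-5,5.01,.1);xy=(q+k[:,None]*nn).astype(np.float32)
        v=cv2.remap(G,xy[None,:,0],xy[None,:,1],cv2.INTER_LINEAR)[0].astype(float)
        v=np.convolve(v,np.ones(15)/15,'valid');i=np.argmax(abs(np.diff(v)));pts.append(atz(g,xy[i+7],z)[:2])
    vx,vy,x,y=cv2.fitLine(np.array(pts,np.float32),cv2.DIST_HUBER,0,1e-4,1e-4).ravel();return np.array([x,y]),np.arctan(vy/vx)
k=lambda x,y:(300+x/4,110+y/4)
t=lambda x,y:(80+x/4,100+y/4)
E={'s_right':edge(st['scene'],k(228,342),k(545,512)),'s_left':edge(st['scene'],k(148,427),k(435,598)),'s_end':edge(st['scene'],k(148,427),k(226,342)),
'a_r':edge(st['top'],t(322,190),t(515,595)),'a_l':edge(st['top'],t(195,295),t(275,480)),'t_r':edge(f0['top'],(210,248.5),(155.4,133.7)),'t_l':edge(f0['top'],(170,268),(125,172))}
for n,(q,a) in E.items(): print(n,q.round(4),round(float(a),4))
c=np.array([np.cos(.466),np.sin(.466)]);y=np.array([-c[1],c[0]]);
print('lateral scene',(E['s_right'][0]+0)@y,E['s_left'][0]@y,'top',E['t_r'][0]@y,E['t_l'][0]@y,'dot',np.array([.555,.2755])@y)
E
python3 chk.py a
```

```text
scene 1 pred [373.5 149.2] seen [np.float64(374.9), np.float64(149.7)] 7 px/mm 0.35
scene -1 pred [359.8 163.1] seen [np.float64(360.1), np.float64(163.6)] 14 px/mm 0.36
top 1 pred [142.6 250.2] seen [np.float64(141.1), np.float64(249.8)] 12 px/mm 0.45
top -1 pred [173.7 235.1] seen [np.float64(174.3), np.float64(235.1)] 41 px/mm 0.46
s_right [0.594  0.3605] 0.4621
s_left [0.6522 0.2554] 0.4618
s_end [0.4913 0.2496] -1.1111
a_r [0.6952 0.2782] 0.4628
a_l [0.6461 0.3842] 0.4631
t_r [0.6877 0.2748] 0.4607
t_l [0.5687 0.3462] 0.4613
lateral scene 0.05514052870102256 -0.06485634818094897 top -0.06353167277748767 0.05376357228941965 dot -0.003246423511710417
```

The board's yaw is 0.462 and the plate's is 0.464. Pin residuals are up to 1.5 px (the left pin is partly hidden). On the unobscured right pin they are about 1.5 mm, in the same direction as each camera's offset for the dot. I let it settle, then check once more.

Request:
arm_command(
  steps=[
    {"linear": [0, 0, 0], "angular": [-0.002, 0.003, -0.002]},
    {"linear": [0, 0, 0], "angular": [0, 0, 0]},
    {"linear": [0, 0, 0], "angular": [0, 0, 0]},
    {"linear": [0, 0, 0], "angular": [0, 0, 0]},
    {"linear": [0, 0, 0], "angular": [0, 0, 0]},
    {"linear": [0, 0, 0], "angular": [0, 0, 0]},
    {"linear": [0, 0, 0], "angular": [0, 0, 0]},
    {"linear": [0, 0, 0], "angular": [0, 0, 0]},
  ],
)

```text
t: 15.37
eef_pos: [0.4503, 0.2237, 0.3817]
tool_rot: [[0.444, -0.447, 0.776], [0.222, 0.895, 0.388], [-0.868, 0.0, 0.497]]
ft_force: [0.1, 0.7, -2.4]
width: 0.0187
```

```bash
python3 draw.py b; python3 chk.py b | head -4; python3 -c "
from h import *; print(np.round(readout.get_obs()['qvel'],4))"
```

```text
{'t': 15.3667, 'eef_pos': [0.4503, 0.2237, 0.3817], 'tool_rot': [[0.4444, -0.4468, 0.7765], [0.222, 0.8946, 0.3878], [-0.8679, 0.0001, 0.4967]], 'ft_force': [0.0854, 0.6833, -2.3559], 'width': 0.0187, 'joint_positions': [0.3856, 0.2091, 2.1827, 0.1667, 0.2344, -0.2296]}
det 1.0 face [0.5552 0.2762 0.2009] err in view axes [0.0009 0.0005 0.0005]
rot [[1.0, 0.002, 0.004], [-0.002, 1.0, 0.001], [-0.004, -0.001, 1.0]]
scene 1 pred [373.3 149.3] seen [np.float64(374.8), np.float64(149.4)] 5 px/mm 0.35
scene -1 pred [359.5 163.2] seen [np.float64(360.1), np.float64(163.6)] 14 px/mm 0.36
top 1 pred [142.9 250.6] seen [np.float64(141.1), np.float64(249.8)] 12 px/mm 0.45
top -1 pred [174.  235.6] seen [np.float64(174.2), np.float64(235.1)] 42 px/mm 0.46
[0.0018 0.0018 0.0005 0.0003 0.0009 0.0006]
```

Everything is within about 1 mm and 0.3°, and the plate is still. I hand in.

```bash
python3 -c "
from rig import order; print(order.job_done())"
```

```text
the job is handed in; nothing more can be done
None
```

I pressed both red pins home while the blue holder stood in its stand. Then I gripped it by the tab, lifted it straight out and carried it over the green holder. I handed in while holding it at the focus point, about 15.4 s into the 54 s.

**Pins:** both stopped hard at the expected height, with the fingertips about 115.2 mm above the table, at 21 N (left) and 25 N (right). The wrist and scene pictures taken afterwards showed both caps low and alike.

**Placement:** from the tool pose, the face centre was within about 1 mm of the focus point on each axis, and the plate was within 0.3° of square. The arm was still and the grip had not slipped, with the opening steady at 19 mm.

**Disagreements:**
- **Dot position:** the two cameras placed the yellow dot about 2 mm apart, so I used the average. On the unobscured right pin, the cameras differed from the tool pose by about 1.5 mm.
- **Board centre line:** the camera board's edges put its centre about 1.3 mm to one side of the dot. I aimed at the dot.
- **Left pin:** the fingers partly hid it in the final pictures, so that check was weak (up to about 4 mm off).
- **First contact:** at rest during each descent I read almost no force on the pins until they reached the hard stop, although I had expected about 4 N of friction.

I did not photograph the bystanders again after the move. They were clear of every path I used.

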